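# Snap down the four lid clips of a specimen transport box

### The job

The lid of the specimen transport box is on but its four clips still stand open. Fold each clip in over the lid's rim and press it down, gently, just until it snaps home and stays, working in opposite-corner order so the gasket seats evenly: any clip first, next the one diagonally across, then the remaining two. Do not force the clips or disturb the things standing around the box.

Things in the scene. Friction and masses are not known exactly. Their poses are not given: they have to be found in the camera images.
- box: Fixed specimen box: grey tub, flange 188x128 mm under a white lid in place, lid top 94 mm up. Origin: centre of underside, x along the long side (away from the robot at yaw 0), y left, z up. Clip hinges at x = -52, +52 mm, y = +64 (left), -64 (right), nominally z = 100, axes along x; posts are screw-set, so each clip sits up to 6 mm above or below, unmeasured. Over 25 N on box or clips bends them.
- clip_fl (a joint): Hinge angle (rad) of the front left (nearest the robot, +y side) clip (hinge x = -52, y = +64 mm): 0 home, level over the rim; 1.0 to 1.4 standing open. Steel plate 28 wide, 5 thick, 56 mm long from the hinge, end rolled. Push its outer face inward, then down. Sprung: from about 0.05 rad on it pulls itself home to a hard stop; let go earlier it springs open.
- clip_fr (a joint): Hinge angle (rad) of the front right (nearest the robot, -y side) clip (hinge x = -52, y = -64 mm): 0 home, level over the rim; 1.0 to 1.4 standing open. Steel plate 28 wide, 5 thick, 56 mm long from the hinge, end rolled. Push its outer face inward, then down. Sprung: from about 0.05 rad on it pulls itself home to a hard stop; let go earlier it springs open.
- clip_bl (a joint): Hinge angle (rad) of the back left clip (hinge x = +52, y = +64 mm): 0 home, level over the rim; 1.0 to 1.4 standing open. Steel plate 28 wide, 5 thick, 56 mm long from the hinge, end rolled. Push its outer face inward, then down. Sprung: from about 0.05 rad on it pulls itself home to a hard stop; let go earlier it springs open.
- clip_br (a joint): Hinge angle (rad) of the back right clip (hinge x = +52, y = -64 mm): 0 home, level over the rim; 1.0 to 1.4 standing open. Steel plate 28 wide, 5 thick, 56 mm long from the hinge, end rolled. Push its outer face inward, then down. Sprung: from about 0.05 rad on it pulls itself home to a hard stop; let go earlier it springs open.
- pad_fl (a point): Point fixed to the box: nominal middle of the ridged pad on top of the front left (nearest the robot, +y side) clip when home, 34 mm inward of its hinge, 105 mm above the box's underside; the true pad is up to 6 mm higher or lower. Pressed here, the clip resists with up to about 10 N (near 0.4 rad), fading to nothing about 2 mm before home, where the hard stop is felt.
- pad_fr (a point): Point fixed to the box: nominal middle of the ridged pad on top of the front right (nearest the robot, -y side) clip when home, 34 mm inward of its hinge, 105 mm above the box's underside; the true pad is up to 6 mm higher or lower. Pressed here, the clip resists with up to about 10 N (near 0.4 rad), fading to nothing about 2 mm before home, where the hard stop is felt.
- pad_bl (a point): Point fixed to the box: nominal middle of the ridged pad on top of the back left clip when home, 34 mm inward of its hinge, 105 mm above the box's underside; the true pad is up to 6 mm higher or lower. Pressed here, the clip resists with up to about 10 N (near 0.4 rad), fading to nothing about 2 mm before home, where the hard stop is felt.
- pad_br (a point): Point fixed to the box: nominal middle of the ridged pad on top of the back right clip when home, 34 mm inward of its hinge, 105 mm above the box's underside; the true pad is up to 6 mm higher or lower. Pressed here, the clip resists with up to about 10 N (near 0.4 rad), fading to nothing about 2 mm before home, where the hard stop is felt.
- timer: White bench timer 38x72x58 mm; origin at the centre of its underside. A bystander.
- bottle: White saline bottle, 43 mm across, 140 mm high; origin at the centre of its underside. A bystander.
- petri: Clear petri dish 66 mm across, 15 mm high; origin at the centre of its underside. A bystander.
- beaker: Clear beaker, 77 mm across, 86 mm high; origin at the centre of its underside. A bystander.
- reagent: Brown reagent bottle with black cap, 48 mm across, 98 mm high; origin at the centre of its underside. A bystander.
- tape: Roll of tan tape, 98 mm across, 25 mm high; origin at the centre of its underside. A bystander.

How it is judged:
By the outcome, as a careful person would: the job done as asked, in the order asked, and still so for the second after the job is handed in, with the robot touching nothing.
It also fails if it takes over 58 s, if anything falls off the work surface, if the arm or the gripper's body presses on something with over 40 N, if the wrist force passes 120 N, or if a joint passes its speed limit or range.

### The arm

A 6-joint arm with a two-finger parallel gripper is mounted at the origin on a cart in front of the work surface, level with it; the furniture and walls round the work are solid. World frame = base frame: x ahead of the robot, y to its left, z up, the work surface at z = 0. Lengths are in m, angles in rad, forces in N, time in s.
With the tool pointing down it reaches from about 0.375 to 0.9 m from the base axis. Payload 3.1 kg.
Tool frame: the origin (TCP) lies on the centre line of the jaws, within the pads' length; the fingertips stand ahead of it and the grasp point (between the pads) lies 3 mm ahead of it (robot.tip_reach is the z of the fingertips in the tool frame, in m); z points along the fingers, y is the line along which they close (so a half turn about z gives the same grasp; the last joint's range is limited). The gripper opens to 87 mm and grips with 3 to 60 N. Pads are 19 mm wide; open, the fingers measure 117 mm over their backs; the gripper's body (75 mm by 190 mm) begins 51 mm behind the grasp point.
Start: joints at [-1.419, 0.527, 1.433, -0, 1.181, -0.178], TCP at [0.202, -0.591, 0.245] pointing down, gripper open.
Joint ranges: [-3.08, 3.08], [-0.75, 2.2], [0.22, 2.44], [-1.43, 4.57], [0, 2.65], [-2.85, 2.85]. Speed limits (rad/s): [2.79, 2.79, 3.14, 3.14, 3.14, 3.14].

### API

Orientations are given as a unit quaternion [x, y, z, w].
In Python, from rig import sensors, eyes, ticket, robot gives the robot as it stands.
- The arm moves only by the tool drive_tool, never from a script. Its argument "deltas" is a list that holds one entry, the list of rows, each a list of 6 numbers: the shift along the tool's x, y, z in mm, then the turn, a rotation vector about the tool's x, y, z in rad. A call has 1 to 8 rows; each row shifts and turns the commanded pose from where the row before left it, along the tool's axes as they then stand; what a row does not reach is not made up. A row lasts 1/12 s, in which the tool goes at most 41.7 mm and 7.16 degrees, less where a joint would pass 70% of its speed; a pose out of reach is approached as far as the arm can. A call is refused whole if a number of a shift passes 41.7 or a number of a turn 0.125, either way. A call with a gripper value outside its range is refused whole. "gripper" is the opening in per cent of the stroke, from 0 (shut) to 100 (fully open), set as the call begins (left out, the last holds). The fingers move at their own pace and stop on an object; "squeeze" is the grip in N (left out, the last holds). Time passes only in rows, so rows that do not move let the fingers close. It gives the time, the measured TCP pose, the force, the opening and the grip force at its end, in the units of the state.
- sensors.get_obs(): the state, without advancing time (a new reading comes with each control period).
- eyes.camera(name): name is "scene" or "top" or "wrist"; returns a dict with "img" (420x560x3 uint8, red, green, blue), "fov_y" (degrees; the focal length in pixels is half the picture's height over the tangent of half this angle, whatever the lens; pixels are square), "cx", "cy" (the principal point, pixels), "xyz" and "attitude" of the camera in the world; the wrist camera has in their place "hand_eye" (4x4, takes a point from camera to tool coordinates, whose origin is the TCP and whose axes are the flange's). Camera axes: x right, y up, looking along -z (the intrinsics and any distortion apply to the point x, -y, -z); pixel columns grow to the right and rows downward; lengths in m; the calibration is good to about 2 mm. A picture is of the moment at which its call begins: read the wrist's pose just before it. There is no depth.
- ticket.hand_in(): hands the job in; it is judged then, once.
The state is a dict: "time": time; "q": joint angles; "joint_velocities": joint speeds; "joint_torque": joint torques, N m; "position": TCP position; "tool_rot": TCP orientation; "ft_force": force on the tool from outside, world axes, zero at the start; "moment": the same for the moment, N m; "grip_width": finger opening in m; "grip_force": force on a finger pad.
Only numpy, scipy, OpenCV 4.12 (cv2) and the standard library are available. Lean on these libraries where they do the work, as an engineer would, in place of code of your own. Each camera call takes 0.05 s, during which the arm holds its last target. There are 200 camera calls.

## Working session

There is one attempt and no reset: what is moved stays moved. The work goes in short steps, Python scripts to look and compute and a tool call to move; the robot and the scene stay as the last step left them, time stands still between calls to the robot, and variables do not carry over. Pictures are saved under pics/ and viewed, at most 10 in all, crops included, and the job is handed in when it is done.

Besides the shell and the picture viewer there is one more tool, called after "Request:" as name(argument=value, ...), one argument or row to a line, values as JSON. drive_tool: Moves the arm, as the interface text tells. Its arguments: {"type":"object","properties":{"deltas":{"type":"array"},"gripper":{"type":"number"},"squeeze":{"type":"number"}},"required":["deltas"]}

```bash
mkdir -p pics
python3 - <<'E'
from rig import sensors,eyes,robot
import cv2,json
print(sensors.get_obs(), robot.tip_reach)
for n in("scene","top"):
    c=eyes.camera(n); cv2.imwrite(f"pics/{n}0.png",c["img"][:,:,::-1]); print({k:v for k,v in c.items() if k!="img"})
E
```

```text
{'time': 0.0, 'q': array([-1.41945196e+00,  5.28428051e-01,  1.43392215e+00,  1.29670942e-06,
        1.18138497e+00, -1.78514444e-01]), 'joint_velocities': array([-9.20363984e-04,  4.90046443e-04,  1.88939328e-03, -1.17480725e-03,
        6.64371165e-05, -6.31612328e-04]), 'joint_torque': array([ 3.61968969e-04, -4.40044963e+01, -1.76591206e+01,  6.35488098e-02,
        5.83729148e-02, -1.52021312e-04]), 'position': array([ 0.20235691, -0.59060223,  0.24358869]), 'tool_rot': array([ 9.86429422e-01,  1.64182359e-01,  1.51521663e-05, -1.07115394e-03]), 'ft_force': array([-0.46261656,  0.76614784, -0.31411797]), 'moment': array([ 0.01596512, -0.00446836,  0.02284166]), 'grip_force': 0.0, 'grip_width': 0.08714138774609564} 0.022
{'fov_y': 57.36434892316752, 'cx': 278.7852739039804, 'cy': 212.66941949649697, 'xyz': array([-0.0583257 ,  0.41133365,  0.8012505 ]), 'attitude': array([-0.19955838,  0.32531877,  0.79570278, -0.47032036])}
{'fov_y': 56.8790401721187, 'cx': 281.37438732512516, 'cy': 205.84614392130197, 'xyz': array([0.50009381, 0.07232142, 1.19454372]), 'attitude': array([-0.0219621 ,  0.0205301 ,  0.70930352, -0.70426181])}
```

```bash
ls
```

```text
pics
```

View pics/top0.png

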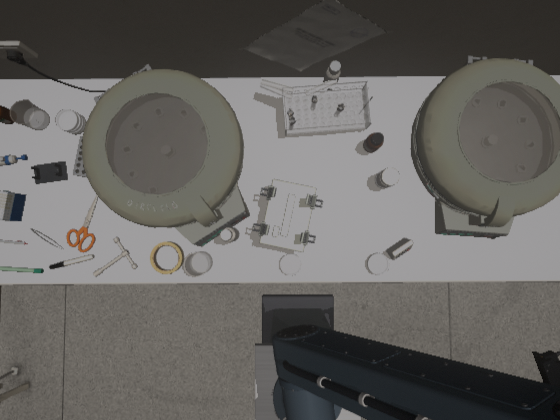

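View pics/scene0.png

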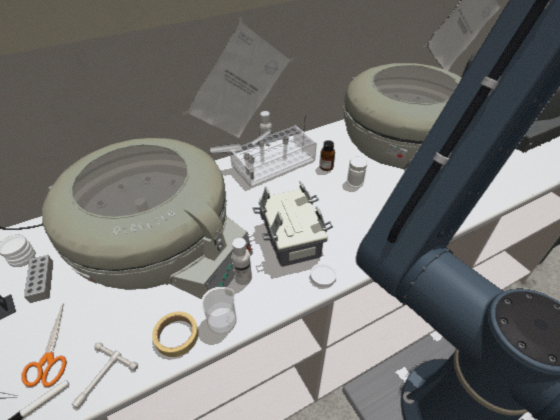

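The top view shows the box at about (288,215), turned slightly, with clips at (268,193), (315,203), (257,230) and (307,238). The bottle stands at (228,234), close to the front-left clip. The scene view shows all four clips standing open, with the centrifuge to the left of the box.

```bash
cat > h.py <<'E'
import numpy as np
from scipy.spatial.transform import Rotation as R
from rig import sensors,eyes
def ray(c,u,v):
    f=c["img"].shape[0]/2/np.tan(np.radians(c["fov_y"])/2)
    d=np.array([(u-c["cx"])/f,-(v-c["cy"])/f,-1])
    if "hand_eye" in c:
        o=sensors.get_obs(); Rt=R.from_quat(o["tool_rot"]); H=np.array(c["hand_eye"])
        return o["position"]+Rt.apply(H[:3,3]), Rt.apply(H[:3,:3]@d)
    return np.array(c["xyz"]), R.from_quat(c["attitude"]).apply(d)
def onz(c,u,v,z):
    o,d=ray(c,u,v); return o+d*(z-o[2])/d[2]
def pix(c,p):
    f=c["img"].shape[0]/2/np.tan(np.radians(c["fov_y"])/2)
    q=R.from_quat(c["attitude"]).inv().apply(np.asarray(p)-c["xyz"]); return c["cx"]-f*q[0]/q[2], c["cy"]+f*q[1]/q[2]
E
python3 - <<'E'
from h import *
import cv2
a=eyes.camera("top");im=a["img"][160:280,200:350];b=eyes.camera("scene");im2=b["img"][170:300,220:370]
cv2.imwrite("pics/a.png",np.vstack([cv2.resize(im,(750,600),interpolation=2)])[:,:,::-1])
cv2.imwrite("pics/b.png",cv2.resize(im2,(690,598),interpolation=2)[:,:,::-1])
E
```

```text
(no output)
```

View pics/a.png

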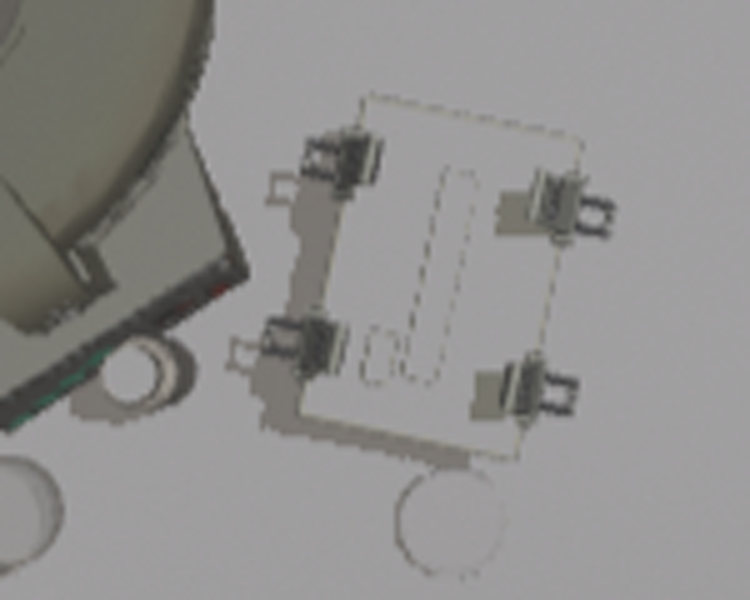

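View pics/b.png

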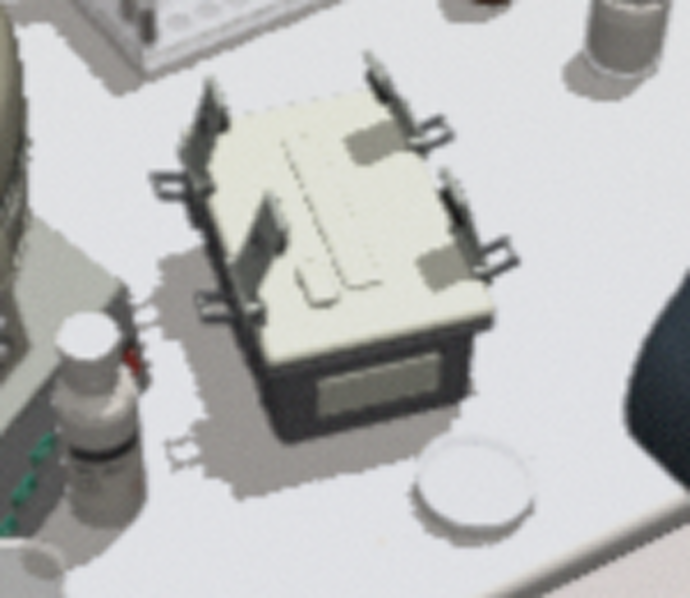

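The lid corners in crop a (5x, offset 200,160) are FL (300,412), FR (515,460), BR (582,140) and BL (368,93). All four clips lean slightly inward and have wire loops outside. The bottle is at crop (130,370), clear of the left clips.

```bash
cat >> h.py <<'E'
BX=None
E
python3 - <<'E'
from h import *
c=eyes.camera("top"); s=eyes.camera("scene")
P=np.array([onz(c,200+u/5,160+v/5,.092)[:2] for u,v in((300,412),(515,460),(582,140),(368,93))])
print(P.round(4))
print("sides",[np.linalg.norm(P[i]-P[i-3])*1e3 for i in range(4)])
ctr=P.mean(0); d=(P[2]-P[1]+P[3]-P[0]); e=P[0]-P[1]+P[3]-P[2]
y1=np.arctan2(d[1],d[0]);y2=np.arctan2(-e[0],e[1]); print("centre",ctr,"yaw",y1,y2)
# scene cross check
S=np.array([onz(s,220+u/4.6,170+v/4.6,.092)[:2] for u,v in((268,360),(492,312),(375,92))]); print("scene FL,FR,BR",S.round(4))
np.savez("box.npz",c=ctr,yaw=(y1+y2)/2)
# clip tips in both views: crop px (top: end of plate dark inner edge mid; scene: tip)
T={"bl":((375,160),(212,88)),"fl":((340,347),(272,203)),"br":((541,200),(368,62)),"fr":((513,385),(446,178))}
yaw=(y1+y2)/2
Rz=np.array([[np.cos(yaw),np.sin(yaw)],[-np.sin(yaw),np.cos(yaw)]])
for k,(a,b) in T.items():
    o1,d1=ray(c,200+a[0]/5,160+a[1]/5);o2,d2=ray(s,220+b[0]/4.6,170+b[1]/4.6)
    t=np.linalg.lstsq(np.c_[d1,-d2],o2-o1,rcond=None)[0]; p1=o1+t[0]*d1;p2=o2+t[1]*d2;m=(p1+p2)/2
    print(k,(Rz@(m[:2]-ctr)*1e3).round(1),round(m[2]*1e3,1),"gap",(np.linalg.norm(p1-p2)*1e3).round(1))
for n,x,y in(("fl",-52,64),("fr",-52,-64),("bl",52,64),("br",52,-64)): print(n,(ctr+Rz.T@np.array([x,y])/1e3).round(4))
E
```

```text
[[ 0.4631  0.1356]
 [ 0.4353  0.0141]
 [ 0.6168 -0.0261]
 [ 0.6447  0.096 ]]
sides [np.float64(124.67537142371158), np.float64(185.9229999412092), np.float64(125.22765384631963), np.float64(185.81490607799137)]
centre [0.53996801 0.05490825] yaw -0.21621792103672274 -0.22519430454491382
scene FL,FR,BR [[ 0.4611  0.1395]
 [ 0.4322  0.0198]
 [ 0.6128 -0.0162]]
bl [52.  51.6] 151.3 gap 6.2
fl [-50.7  47.3] 159.2 gap 4.3
br [ 50.4 -39.8] 149.0 gap 8.2
fr [-50.9 -47.5] 150.7 gap 4.4
fl [0.5032 0.1287]
fr [0.4752 0.0038]
bl [0.6047 0.106 ]
br [ 0.5767 -0.0189]
```

Request:
drive_tool(
  deltas=[
    [[0, 0, -8, 0, 0, -0.124], [0, 0, -8, 0, 0, -0.124], [0, 0, -8, 0, 0, -0.124], [0, 0, -8, 0, 0, -0.124], [0, 0, -8, 0, 0, -0.124], [0, 0, -8, 0, 0, -0.124], [0, 0, 0, 0, 0, -0.124], [0, 0, 0, 0, 0, -0.124]],
  ],
  gripper=0,
  squeeze=20,
)

```text
time: 0.97
position: [0.2025, -0.5915, 0.2933]
tool_rot: [0.788, 0.616, -0.0, 0.001]
ft_force: [0.9, -0.4, 0.4]
grip_width: 0.0414
grip_force: 0.0
```

```bash
cat >> h.py <<'E'
b=np.load("box.npz")
def st():
    o=sensors.get_obs(); y=float(b["yaw"]); p=o["position"]; d=p[:2]-b["c"]
    bx=np.array([np.cos(y)*d[0]+np.sin(y)*d[1],-np.sin(y)*d[0]+np.cos(y)*d[1]])*1e3
    Rt=R.from_quat(o["tool_rot"]).as_matrix()
    print("t",round(o["time"],2),"box xy",bx.round(1),"tipz",round(p[2]*1e3-22,1),"yaw err",round(np.arctan2(Rt[1,0],Rt[0,0])-(y+np.pi/2),4),"tilt",Rt[:2,2].round(4),"F",o["ft_force"].round(2),"w",round(o["grip_width"],4),"q",o["q"].round(2))
    return o,Rt
E
python3 -c "
from h import *
o,Rt=st(); T=[.41,-.1,.29]; print(Rt.T@(np.array(T)-o['position'])*1e3)"
```

```text
t 0.97 box xy [-187.8 -704.6] tipz 271.3 yaw err -0.0221 tilt [ 0.0002 -0.0013] F [ 0.91 -0.39  0.44] w 0.0414 q [-1.42  0.48  1.38  0.    1.29 -1.18]
[527.01933325  83.21315326   2.65405312]
```

Request:
drive_tool(
  deltas=[
    [[38, 6, 0, 0, 0, -0.022], [38, 6, 0, 0, 0, 0], [38, 6, 0, 0, 0, 0], [38, 6, 0, 0, 0, 0], [38, 6, 0, 0, 0, 0], [38, 6, 0, 0, 0, 0], [38, 6, 0, 0, 0, 0], [38, 6, 0, 0, 0, 0]],
  ],
)

```text
time: 1.63
position: [0.3187, -0.3044, 0.2927]
tool_rot: [0.783, 0.622, 0.0, 0.0]
ft_force: [1.5, 0.8, 1.4]
grip_width: 0.0008
grip_force: 0.0
```

Request:
drive_tool(
  deltas=[
    [[38, 8, 0, 0, 0, 0], [38, 8, 0, 0, 0, 0], [38, 8, 0, 0, 0, 0], [38, 8, 0, 0, 0, 0], [38, 10, 0, 0, 0, 0], [38, 15, 0, 0, 0, 0], [38, 20, 0, 0, 0, 0], [38, 20, 0, 0, 0, 0]],
  ],
)

```text
time: 2.3
position: [0.4803, -0.0317, 0.2929]
tool_rot: [0.783, 0.623, 0.0, 0.0]
ft_force: [-0.6, -0.6, -0.1]
grip_width: 0.0002
grip_force: 0.0
```

```bash
python3 -c "
from h import *
import cv2
o,Rt=st()
c=eyes.camera('scene');cv2.imwrite('pics/c.png',c['img'][:,:,::-1])"
```

```text
t 2.3 box xy [-39.3 -97.6] tipz 270.9 yaw err -0.006 tilt [ 0.0006 -0.0004] F [-0.58 -0.62 -0.1 ] w 0.0002 q [-0.3   0.27  1.72 -0.    1.15 -0.07]
```

View pics/c.png

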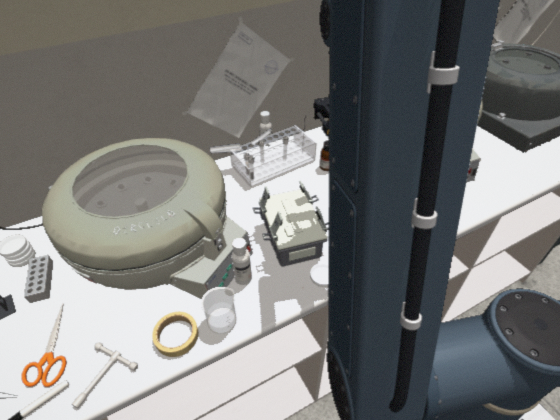

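The view shows the arm hanging to the right of the box, with nothing disturbed. Next I come down outside the front-right clip.

Request:
drive_tool(
  deltas=[
    [[8, -6, 20, 0, 0, 0], [8, -7, 25, 0, 0, 0], [0, 0, 30, 0, 0, 0], [0, 0, 25, 0, 0, 0], [0, 0, 18, 0, 0, 0], [0, 0, 10, 0, 0, 0], [0, 0, 3, 0, 0, 0], [0, 0, 0, 0, 0, 0]],
  ],
)

```text
time: 3.02
position: [0.4702, -0.0153, 0.1609]
tool_rot: [0.783, 0.622, -0.001, -0.001]
ft_force: [-0.7, -0.4, -0.8]
grip_width: 0.0004
grip_force: 0.0
```

```bash
python3 -c "
from h import *
st()
# path of tool centre relative to the hinge: inward, tip z above hinge
for th in (1.3,1.1,.9,.7,.5,.4,.3,.2,.1,.0):
    r=43; print(th,(r*np.cos(th)-2.5*np.sin(th)-9.5).round(1),(r*np.sin(th)+2.5*np.cos(th)).round(1))"
```

```text
t 3.02 box xy [-52.7 -83.8] tipz 138.9 yaw err -0.0065 tilt [-0.0018  0.0005] F [-0.7  -0.37 -0.81] w 0.0004 q [-0.27  0.46  1.89 -0.    0.79 -0.04]
1.3 -0.4 42.1
1.1 7.8 39.5
0.9 15.3 35.2
0.7 21.8 29.6
0.5 27.0 22.8
0.4 29.1 19.0
0.3 30.8 15.1
0.2 32.1 11.0
0.1 33.0 6.8
0.0 33.5 2.5
```

Request:
drive_tool(
  deltas=[
    [[11, 0, 0, 0, 0, 0], [8, 0, 0, 0, 0, 0], [6, 0, 0, 0, 0, 0], [5, 0, 1, 0, 0, 0], [4, 0, 2, 0, 0, 0], [4, 0, 3, 0, 0, 0], [3, 0, 3, 0, 0, 0], [0, 0, 0, 0, 0, 0]],
  ],
)

```text
time: 3.68
position: [0.4804, 0.0253, 0.1526]
tool_rot: [0.783, 0.623, 0.001, 0.0]
ft_force: [0.2, -1.0, 5.0]
grip_width: 0.0002
grip_force: 1.8
```

```bash
python3 -c "
from h import *
st()"
```

```text
t 3.68 box xy [-51.6 -42. ] tipz 130.6 yaw err -0.0059 tilt [0.0012 0.0002] F [ 0.15 -1.04  4.99] w 0.0002 q [-0.18  0.48  1.88  0.    0.78  0.05]
```

Request:
drive_tool(
  deltas=[
    [[3, 0, 3, 0, 0, 0], [2, 0, 3, 0, 0, 0], [2, 0, 3, 0, 0, 0], [1, 0, 3, 0, 0, 0], [1, 0, 2, 0, 0, 0], [0, 0, 0, 0, 0, 0]],
  ],
)

```text
time: 4.18
position: [0.4826, 0.0341, 0.139]
tool_rot: [0.783, 0.622, 0.001, 0.0]
ft_force: [0.2, 1.8, 9.2]
grip_width: 0.0006
grip_force: 3.4
```

Request:
drive_tool(
  deltas=[
    [[1, 0, 2, 0, 0, 0], [0, 0, 2, 0, 0, 0], [0, 0, 0, 0, 0, 0]],
  ],
)

```text
time: 4.43
position: [0.4829, 0.0351, 0.1352]
tool_rot: [0.783, 0.622, 0.001, 0.0]
ft_force: [0.5, 2.6, 8.5]
grip_width: 0.0002
grip_force: 3.6
```

Request:
drive_tool(
  deltas=[
    [[0, 0, 2, 0, 0, 0], [0, 0, 1, 0, 0, 0], [0, 0, 0, 0, 0, 0]],
  ],
)

```text
time: 4.68
position: [0.4831, 0.0353, 0.1323]
tool_rot: [0.783, 0.622, 0.002, 0.0]
ft_force: [0.6, 3.6, 8.8]
grip_width: 0.0002
grip_force: 3.7
```

Request:
drive_tool(
  deltas=[
    [[0, 0, 1.5, 0, 0, 0], [0, 0, 0, 0, 0, 0]],
  ],
)

```text
time: 4.85
position: [0.4831, 0.0353, 0.1307]
tool_rot: [0.783, 0.622, 0.002, 0.0]
ft_force: [-0.0, 3.1, 8.2]
grip_width: 0.0005
grip_force: 3.6
```

Request:
drive_tool(
  deltas=[
    [[0, 0, 1, 0, 0, 0], [0, 0, 0, 0, 0, 0]],
  ],
)

```text
time: 5.02
position: [0.4831, 0.0353, 0.1297]
tool_rot: [0.783, 0.622, 0.002, 0.0]
ft_force: [0.8, 4.1, 7.8]
grip_width: -0.0
grip_force: 3.5
```

Request:
drive_tool(
  deltas=[
    [[0, 0, 1.5, 0, 0, 0], [0, 0, 0, 0, 0, 0]],
  ],
)

```text
time: 5.18
position: [0.4831, 0.0352, 0.1281]
tool_rot: [0.783, 0.622, 0.002, 0.0]
ft_force: [0.6, 3.9, 7.3]
grip_width: 0.0005
grip_force: 2.9
```

Request:
drive_tool(
  deltas=[
    [[0, 0, 1.5, 0, 0, 0], [0, 0, 0, 0, 0, 0]],
  ],
)

```text
time: 5.35
position: [0.4829, 0.035, 0.1263]
tool_rot: [0.783, 0.622, 0.001, 0.0]
ft_force: [0.6, 2.0, 4.4]
grip_width: 0.0007
grip_force: 2.0
```

Request:
drive_tool(
  deltas=[
    [[0, 0, 1, 0, 0, 0], [0, 0, 0, 0, 0, 0]],
  ],
)

```text
time: 5.52
position: [0.4823, 0.0344, 0.1249]
tool_rot: [0.783, 0.622, 0.0, 0.0]
ft_force: [0.7, -0.5, 2.3]
grip_width: 0.0002
grip_force: 0.9
```

Fading: near the snap.

Request:
drive_tool(
  deltas=[
    [[0, 0, 0.8, 0, 0, 0], [0, 0, 0, 0, 0, 0]],
  ],
)

```text
time: 5.68
position: [0.4812, 0.0343, 0.1237]
tool_rot: [0.783, 0.623, -0.001, -0.001]
ft_force: [-0.4, 0.6, 0.2]
grip_width: 0.0006
grip_force: 0.0
```

Request:
drive_tool(
  deltas=[
    [[0, 0, 0.8, 0, 0, 0], [0, 0, 0, 0, 0, 0]],
  ],
)

```text
time: 5.85
position: [0.4813, 0.0344, 0.1229]
tool_rot: [0.783, 0.622, -0.001, -0.001]
ft_force: [-0.6, 0.2, 0.1]
grip_width: 0.0006
grip_force: 0.0
```

Request:
drive_tool(
  deltas=[
    [[0, 0, 0.8, 0, 0, 0], [0, 0, 0, 0, 0, 0]],
  ],
)

```text
time: 6.02
position: [0.4817, 0.0344, 0.1224]
tool_rot: [0.783, 0.622, -0.0, -0.0]
ft_force: [0.8, 0.2, -0.6]
grip_width: 0.0006
grip_force: 0.0
```

```bash
python3 -c "
from h import *
st()"
```

```text
t 6.02 box xy [-52.3 -32.8] tipz 100.4 yaw err -0.0063 tilt [-0.0009  0.0001] F [ 0.8   0.21 -0.62] w 0.0006 q [-0.16  0.54  1.89 -0.    0.71  0.07]
```

Request:
drive_tool(
  deltas=[
    [[0, 0, -10, 0, 0, 0], [0, 0, -25, 0, 0, 0], [0, 0, -35, 0, 0, 0], [0, 0, -35, 0, 0, 0], [0, 0, 0, 0, 0, 0]],
  ],
)

```text
time: 6.43
position: [0.4859, 0.034, 0.2334]
tool_rot: [0.783, 0.623, 0.004, 0.005]
ft_force: [0.2, 0.7, -0.2]
grip_width: 0.0
grip_force: 0.0
```

Run:
```python
from h import *
import cv2
st()
c=eyes.camera("top"); s=eyes.camera("scene")
y=float(b["yaw"]);Rz=np.array([[np.cos(y),np.sin(y)],[-np.sin(y),np.cos(y)]])
for z in(.1,.15,.2,.25,.3):
    pts=[(243,160),(242,168),(236,188),(240,130)]
    print(z,[(Rz@(onz(c,*p,z)[:2]-b["c"])*1e3).round(0).tolist() for p in pts],"scene right edge (228,190):",(Rz@(onz(s,228,190,z)[:2]-b["c"])*1e3).round(0))
cv2.imwrite("pics/d.png",cv2.resize(s["img"][110:310,130:370],(720,600),interpolation=2)[:,:,::-1])
```

```text
t 6.43 box xy [-48.2 -32.2] tipz 211.4 yaw err -0.006 tilt [ 0.0126 -0.0019] F [ 0.19  0.68 -0.24] w 0.0 q [-0.16  0.35  1.79  0.    0.98  0.07]
0.1 [[126.0, 159.0], [103.0, 157.0], [43.0, 161.0], [209.0, 186.0]] scene right edge (228,190): [136. 143.]
0.15 [[118.0, 152.0], [96.0, 150.0], [39.0, 154.0], [197.0, 178.0]] scene right edge (228,190): [ 79. 148.]
0.2 [[110.0, 145.0], [90.0, 143.0], [36.0, 147.0], [186.0, 170.0]] scene right edge (228,190): [ 22. 153.]
0.25 [[103.0, 139.0], [83.0, 137.0], [32.0, 140.0], [174.0, 162.0]] scene right edge (228,190): [-35. 159.]
0.3 [[95.0, 132.0], [76.0, 130.0], [28.0, 133.0], [163.0, 154.0]] scene right edge (228,190): [-92. 164.]
```

View pics/d.png

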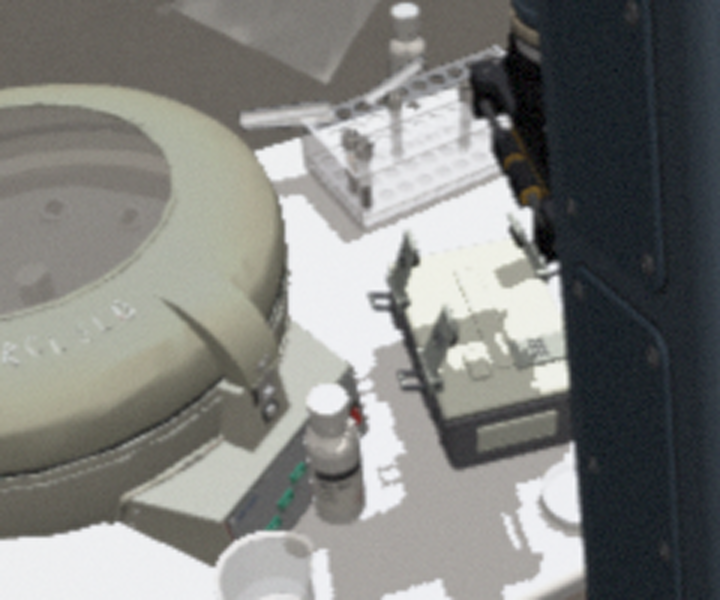

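The front-right clip now lies flat and the left clips still stand. The centrifuge rim is about 75 mm outside the left hinge line, so there is room. Next is back-left.

Request:
drive_tool(
  deltas=[
    [[26, 26, 0, 0, 0, 0], [26, 26, 0, 0, 0, 0], [26, 26, 0, 0, 0, 0], [15, 15, 0, 0, 0, 0], [10, 10, 0, 0, 0, 0], [0, 0, 0, 0, 0, 0]],
  ],
)

```text
time: 7.03
position: [0.607, 0.113, 0.2252]
tool_rot: [0.782, 0.623, -0.0, -0.001]
ft_force: [-0.3, 0.0, -0.3]
grip_width: 0.0004
grip_force: 0.0
```

```bash
python3 -c "
from h import *
st()"
```

```text
t 7.03 box xy [52.7 71.3] tipz 203.2 yaw err -0.0047 tilt [-0.0012  0.0005] F [-0.3   0.01 -0.32] w 0.0004 q [0.   0.54 1.47 0.   1.13 0.23]
```

Request:
drive_tool(
  deltas=[
    [[0, 0, 20, 0, 0, 0], [0, 0, 20, 0, 0, 0], [0, 0, 14, 0, 0, 0], [0, 0, 8, 0, 0, 0], [0, 0, 0, 0, 0, 0]],
  ],
)

```text
time: 7.45
position: [0.6027, 0.1111, 0.1626]
tool_rot: [0.783, 0.622, -0.003, -0.002]
ft_force: [-1.1, 0.0, 0.5]
grip_width: 0.0006
grip_force: 0.0
```

Request:
drive_tool(
  deltas=[
    [[-6, 0, 0, 0, 0, 0], [-5, 0, 0, 0, 0, 0], [-5, 0, 1, 0, 0, 0], [-4, 0, 2, 0, 0, 0], [-4, 0, 3, 0, 0, 0], [-3, 0, 3, 0, 0, 0], [0, 0, 0, 0, 0, 0]],
  ],
)

```text
time: 8.03
position: [0.6, 0.0842, 0.1571]
tool_rot: [0.783, 0.622, 0.0, 0.001]
ft_force: [0.1, 0.2, 3.9]
grip_width: 0.0002
grip_force: 1.7
```

```bash
python3 -c "
from h import *
st()"
```

```text
t 8.03 box xy [52.2 41.7] tipz 135.1 yaw err -0.0067 tilt [ 0.0015 -0.001 ] F [0.08 0.2  3.92] w 0.0002 q [-0.04  0.61  1.56 -0.    0.97  0.18]
```

Request:
drive_tool(
  deltas=[
    [[-3, 0, 3, 0, 0, 0], [-2, 0, 4, 0, 0, 0], [-2, 0, 4, 0, 0, 0], [-1, 0, 3, 0, 0, 0], [-1, 0, 3, 0, 0, 0], [0, 0, 2, 0, 0, 0], [0, 0, 0, 0, 0, 0]],
  ],
)

```text
time: 8.62
position: [0.5984, 0.075, 0.1388]
tool_rot: [0.782, 0.623, -0.0, 0.002]
ft_force: [-1.2, -1.9, 8.0]
grip_width: 0.0004
grip_force: 3.3
```

Request:
drive_tool(
  deltas=[
    [[0, 0, 1.5, 0, 0, 0], [0, 0, 0, 0, 0, 0]],
  ],
)

```text
time: 8.78
position: [0.5985, 0.075, 0.1375]
tool_rot: [0.782, 0.623, 0.0, 0.002]
ft_force: [-0.8, -2.0, 8.7]
grip_width: 0.0003
grip_force: 3.5
```

Request:
drive_tool(
  deltas=[
    [[0, 0, 1.5, 0, 0, 0], [0, 0, 0, 0, 0, 0]],
  ],
)

```text
time: 8.95
position: [0.5985, 0.0749, 0.136]
tool_rot: [0.782, 0.623, -0.0, 0.002]
ft_force: [-1.5, -2.3, 7.7]
grip_width: 0.0005
grip_force: 3.6
```

Request:
drive_tool(
  deltas=[
    [[0, 0, 1.5, 0, 0, 0], [0, 0, 0, 0, 0, 0]],
  ],
)

```text
time: 9.12
position: [0.5986, 0.0748, 0.1344]
tool_rot: [0.782, 0.623, -0.0, 0.002]
ft_force: [-1.6, -3.6, 7.7]
grip_width: 0.0002
grip_force: 3.5
```

Request:
drive_tool(
  deltas=[
    [[0, 0, 1.5, 0, 0, 0], [0, 0, 0, 0, 0, 0]],
  ],
)

```text
time: 9.28
position: [0.5986, 0.0748, 0.1328]
tool_rot: [0.782, 0.623, -0.0, 0.002]
ft_force: [-1.4, -3.2, 6.5]
grip_width: 0.0002
grip_force: 3.2
```

Request:
drive_tool(
  deltas=[
    [[0, 0, 1, 0, 0, 0], [0, 0, 0, 0, 0, 0]],
  ],
)

```text
time: 9.45
position: [0.5986, 0.0748, 0.1317]
tool_rot: [0.782, 0.623, -0.0, 0.002]
ft_force: [0.1, -3.5, 6.7]
grip_width: 0.0005
grip_force: 2.9
```

Request:
drive_tool(
  deltas=[
    [[0, 0, 1, 0, 0, 0], [0, 0, 0, 0, 0, 0]],
  ],
)

```text
time: 9.62
position: [0.5985, 0.0749, 0.1305]
tool_rot: [0.782, 0.623, -0.0, 0.002]
ft_force: [-0.3, -3.0, 5.6]
grip_width: 0.0004
grip_force: 2.5
```

Request:
drive_tool(
  deltas=[
    [[0, 0, 1, 0, 0, 0], [0, 0, 0, 0, 0, 0]],
  ],
)

```text
time: 9.78
position: [0.5984, 0.0753, 0.1292]
tool_rot: [0.782, 0.623, 0.0, 0.001]
ft_force: [0.5, -1.2, 3.8]
grip_width: 0.0004
grip_force: 1.7
```

Request:
drive_tool(
  deltas=[
    [[0, 0, 1, 0, 0, 0], [0, 0, 0, 0, 0, 0]],
  ],
)

```text
time: 9.95
position: [0.5975, 0.0764, 0.1274]
tool_rot: [0.783, 0.622, -0.0, -0.0]
ft_force: [1.2, -0.3, 1.8]
grip_width: 0.0005
grip_force: 0.5
```

Request:
drive_tool(
  deltas=[
    [[0, 0, 0.8, 0, 0, 0], [0, 0, 0, 0, 0, 0]],
  ],
)

```text
time: 10.12
position: [0.5965, 0.0769, 0.126]
tool_rot: [0.783, 0.622, -0.001, -0.001]
ft_force: [-0.1, -0.6, 0.2]
grip_width: 0.0007
grip_force: 0.0
```

Request:
drive_tool(
  deltas=[
    [[0, 0, 1, 0, 0, 0], [0, 0, 0, 0, 0, 0]],
  ],
)

```text
time: 10.28
position: [0.5968, 0.0768, 0.1252]
tool_rot: [0.783, 0.623, -0.001, -0.001]
ft_force: [-0.8, -0.3, 0.3]
grip_width: 0.0002
grip_force: 0.0
```

Request:
drive_tool(
  deltas=[
    [[0, 0, 0.5, 0, 0, 0], [0, 0, 0, 0, 0, 0]],
  ],
)

```text
time: 10.45
position: [0.5972, 0.0767, 0.1251]
tool_rot: [0.783, 0.623, -0.0, -0.0]
ft_force: [-0.3, 0.8, 1.2]
grip_width: 0.0006
grip_force: 0.0
```

Request:
drive_tool(
  deltas=[
    [[0, 0, -10, 0, 0, 0], [0, 0, -25, 0, 0, 0], [0, 0, -35, 0, 0, 0], [0, 0, -25, 0, 0, 0], [0, 0, 0, 0, 0, 0]],
  ],
)

```text
time: 10.87
position: [0.6013, 0.0765, 0.2271]
tool_rot: [0.783, 0.623, 0.005, 0.004]
ft_force: [1.2, -0.2, 0.4]
grip_width: 0.0001
grip_force: 0.0
```

```bash
python3 -c "
from h import *
import cv2
st();s=eyes.camera('scene')
cv2.imwrite('pics/e.png',cv2.resize(s['img'][170:300,220:370],(690,598),interpolation=2)[:,:,::-1])"
```

```text
t 10.87 box xy [55.1 34.5] tipz 205.1 yaw err -0.0061 tilt [ 0.0128 -0.0006] F [ 1.23 -0.24  0.39] w 0.0001 q [-0.06  0.52  1.51  0.    1.1   0.17]
```

View pics/e.png

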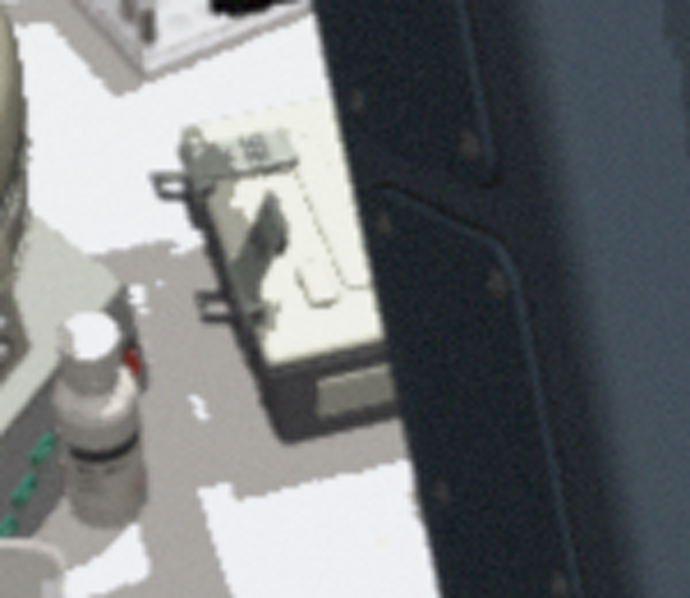

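Back-left is home. Front-left still stands, and I do it next.

Request:
drive_tool(
  deltas=[
    [[10, -26, 0, 0, 0, 0], [10, -26, 0, 0, 0, 0], [10, -26, 0, 0, 0, 0], [5, -16, 0, 0, 0, 0], [3, -10, 0, 0, 0, 0], [0, 0, 0, 0, 0, 0]],
  ],
)

```text
time: 11.42
position: [0.502, 0.1379, 0.2198]
tool_rot: [0.782, 0.623, -0.001, -0.001]
ft_force: [0.1, -0.5, 0.1]
grip_width: 0.0003
grip_force: 0.0
```

```bash
python3 -c "
from h import *
st()"
```

```text
t 11.42 box xy [-55.2  72.6] tipz 197.8 yaw err -0.0045 tilt [-0.0036 -0.    ] F [ 0.14 -0.47  0.1 ] w 0.0003 q [0.05 0.42 1.72 0.   1.01 0.28]
```

Request:
drive_tool(
  deltas=[
    [[0, 2, 18, 0, 0, 0], [0, 0, 18, 0, 0, 0], [0, 0, 12, 0, 0, 0], [0, 0, 5, 0, 0, 0], [0, 0, 0, 0, 0, 0]],
  ],
)

```text
time: 11.83
position: [0.5069, 0.1359, 0.166]
tool_rot: [0.783, 0.622, -0.001, -0.001]
ft_force: [-0.3, 0.0, -0.8]
grip_width: 0.0007
grip_force: 0.0
```

Request:
drive_tool(
  deltas=[
    [[-6, 0, 0, 0, 0, 0], [-6, 0, 0, 0, 0, 0], [-5, 0, 1, 0, 0, 0], [-4, 0, 2, 0, 0, 0], [-4, 0, 3, 0, 0, 0], [-3, 0, 3, 0, 0, 0], [0, 0, 0, 0, 0, 0]],
  ],
)

```text
time: 12.42
position: [0.5013, 0.1086, 0.1587]
tool_rot: [0.783, 0.622, 0.001, 0.001]
ft_force: [1.6, 1.3, 4.4]
grip_width: 0.0005
grip_force: 2.2
```

```bash
python3 -c "
from h import *
st()"
```

```text
t 12.42 box xy [-49.5  43.9] tipz 136.7 yaw err -0.0067 tilt [ 0.0024 -0.0003] F [1.58 1.28 4.42] w 0.0005 q [-0.    0.51  1.8  -0.    0.84  0.22]
```

Request:
drive_tool(
  deltas=[
    [[-3, 0, 3, 0, 0, 0], [-3, 0, 3, 0, 0, 0], [-2, 0, 3, 0, 0, 0], [-2, 0, 3, 0, 0, 0], [-1, 0, 2, 0, 0, 0], [0, 0, 1, 0, 0, 0], [0, 0, 0, 0, 0, 0]],
  ],
)

```text
time: 13.0
position: [0.4992, 0.0989, 0.144]
tool_rot: [0.783, 0.622, 0.001, 0.001]
ft_force: [2.3, 2.2, 6.2]
grip_width: 0.0003
grip_force: 3.0
```

Request:
drive_tool(
  deltas=[
    [[0, 0, 1.5, 0, 0, 0], [0, 0, 0, 0, 0, 0]],
  ],
)

```text
time: 13.17
position: [0.4991, 0.0985, 0.1426]
tool_rot: [0.782, 0.623, 0.001, 0.001]
ft_force: [0.9, 2.1, 6.0]
grip_width: 0.0003
grip_force: 3.2
```

Request:
drive_tool(
  deltas=[
    [[0, 0, 1.5, 0, 0, 0], [0, 0, 0, 0, 0, 0]],
  ],
)

```text
time: 13.33
position: [0.499, 0.0981, 0.1411]
tool_rot: [0.782, 0.623, 0.001, 0.001]
ft_force: [0.7, 1.0, 6.3]
grip_width: 0.0002
grip_force: 3.1
```

Request:
drive_tool(
  deltas=[
    [[0, 0, 1.5, 0, 0, 0], [0, 0, 0, 0, 0, 0]],
  ],
)

```text
time: 13.5
position: [0.4989, 0.0977, 0.1395]
tool_rot: [0.782, 0.623, 0.0, 0.001]
ft_force: [0.4, -0.6, 5.3]
grip_width: 0.0004
grip_force: 2.7
```

Request:
drive_tool(
  deltas=[
    [[0, 0, 1, 0, 0, 0], [0, 0, 0, 0, 0, 0]],
  ],
)

```text
time: 13.67
position: [0.4988, 0.0974, 0.1384]
tool_rot: [0.782, 0.623, 0.0, 0.002]
ft_force: [1.8, -1.2, 4.5]
grip_width: 0.0005
grip_force: 2.3
```

Request:
drive_tool(
  deltas=[
    [[0, 0, 1, 0, 0, 0], [0, 0, 0, 0, 0, 0]],
  ],
)

```text
time: 13.83
position: [0.4985, 0.0976, 0.1371]
tool_rot: [0.782, 0.623, -0.0, 0.001]
ft_force: [2.0, -1.5, 3.1]
grip_width: 0.0004
grip_force: 1.7
```

Request:
drive_tool(
  deltas=[
    [[0, 0, 1, 0, 0, 0], [0, 0, 0, 0, 0, 0]],
  ],
)

```text
time: 14.0
position: [0.4975, 0.0983, 0.1356]
tool_rot: [0.783, 0.622, -0.001, -0.0]
ft_force: [0.8, 0.1, 1.8]
grip_width: 0.0008
grip_force: 0.6
```

Request:
drive_tool(
  deltas=[
    [[0, 0, 0.8, 0, 0, 0], [0, 0, 0, 0, 0, 0]],
  ],
)

```text
time: 14.17
position: [0.4966, 0.0987, 0.1343]
tool_rot: [0.783, 0.622, -0.001, -0.001]
ft_force: [0.1, -0.4, 0.1]
grip_width: 0.0003
grip_force: 0.0
```

Request:
drive_tool(
  deltas=[
    [[0, 0, 0.8, 0, 0, 0], [0, 0, 0, 0, 0, 0]],
  ],
)

```text
time: 14.33
position: [0.497, 0.0987, 0.1337]
tool_rot: [0.783, 0.623, -0.001, -0.001]
ft_force: [0.3, 0.2, -0.5]
grip_width: 0.0004
grip_force: 0.0
```

Request:
drive_tool(
  deltas=[
    [[0, 0, 0.5, 0, 0, 0], [0, 0, 0, 0, 0, 0]],
  ],
)

```text
time: 14.5
position: [0.4976, 0.0986, 0.1335]
tool_rot: [0.783, 0.623, -0.0, -0.0]
ft_force: [-0.1, 0.6, -0.1]
grip_width: 0.0007
grip_force: 0.0
```

Request:
drive_tool(
  deltas=[
    [[0, 0, -10, 0, 0, 0], [0, 0, -25, 0, 0, 0], [0, 0, -35, 0, 0, 0], [-15, 10, -10, 0, 0, 0], [-30, 30, 0, 0, 0, 0], [-30, 30, 0, 0, 0, 0], [-20, 20, 0, 0, 0, 0], [-10, 12, 0, 0, 0, 0]],
  ],
)

```text
time: 15.17
position: [0.5751, -0.0287, 0.215]
tool_rot: [0.783, 0.622, 0.001, 0.002]
ft_force: [0.0, 0.3, -0.0]
grip_width: 0.0003
grip_force: 0.0
```

Request:
drive_tool(
  deltas=[
    [[0, 0, 0, 0, 0, 0]],
  ],
)

```text
time: 15.25
position: [0.5752, -0.0282, 0.2144]
tool_rot: [0.784, 0.621, 0.001, 0.001]
ft_force: [0.4, 0.0, -0.3]
grip_width: 0.0004
grip_force: 0.0
```

```bash
python3 -c "
from h import *
import cv2
st();s=eyes.camera('scene')
cv2.imwrite('pics/f.png',cv2.resize(s['img'][170:300,220:370],(690,598),interpolation=2)[:,:,::-1])"
```

```text
t 15.25 box xy [ 52.6 -73.4] tipz 192.4 yaw err -0.0098 tilt [ 0.0032 -0.0011] F [ 0.35  0.04 -0.28] w 0.0004 q [-0.24  0.5   1.59 -0.    1.05 -0.01]
```

View pics/f.png

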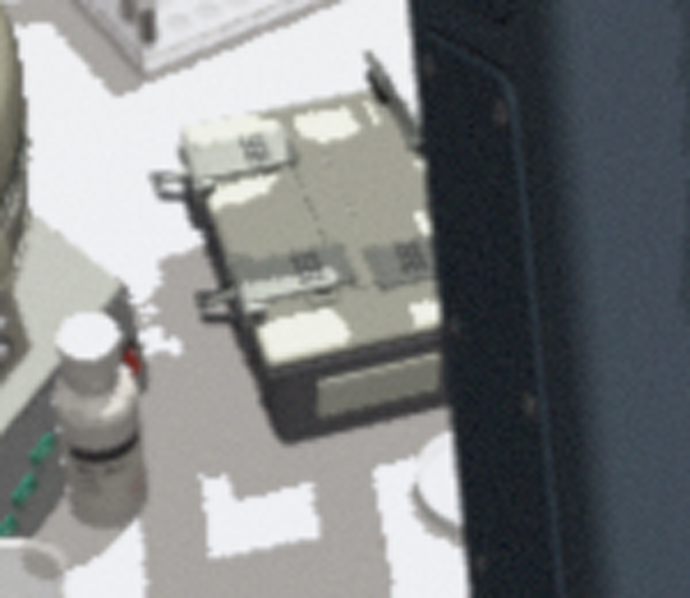

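Three clips are down and the back-right one still stands.

Request:
drive_tool(
  deltas=[
    [[0, 0, 18, 0, 0, 0], [0, 0, 18, 0, 0, 0], [0, 0, 12, 0, 0, 0], [0, 0, 5, 0, 0, 0], [0, 0, 0, 0, 0, 0]],
  ],
)

```text
time: 15.72
position: [0.5707, -0.0235, 0.1595]
tool_rot: [0.782, 0.623, -0.001, -0.002]
ft_force: [0.9, -0.8, -0.7]
grip_width: 0.0004
grip_force: 0.0
```

Request:
drive_tool(
  deltas=[
    [[6, 0, 0, 0, 0, 0], [6, 0, 0, 0, 0, 0], [6, 0, 1, 0, 0, 0], [5, 0, 2, 0, 0, 0], [4, 0, 3, 0, 0, 0], [3, 0, 3, 0, 0, 0], [0, 0, 0, 0, 0, 0]],
  ],
)

```text
time: 16.3
position: [0.5802, 0.0046, 0.152]
tool_rot: [0.783, 0.623, 0.001, 0.0]
ft_force: [-0.6, -0.3, 5.2]
grip_width: 0.0004
grip_force: 2.0
```

```bash
python3 -c "
from h import *
st()"
```

```text
t 16.3 box xy [ 50.2 -40.2] tipz 130.0 yaw err -0.0061 tilt [0.0013 0.0006] F [-0.59 -0.29  5.2 ] w 0.0004 q [-0.18  0.59  1.63  0.    0.92  0.04]
```

Request:
drive_tool(
  deltas=[
    [[3, 0, 3, 0, 0, 0], [2, 0, 3, 0, 0, 0], [1, 0, 3, 0, 0, 0], [1, 0, 2, 0, 0, 0], [0, 0, 2, 0, 0, 0], [0, 0, 0, 0, 0, 0]],
  ],
)

```text
time: 16.8
position: [0.5822, 0.0116, 0.1399]
tool_rot: [0.783, 0.622, 0.002, 0.0]
ft_force: [-0.2, 1.7, 7.7]
grip_width: 0.0004
grip_force: 3.5
```

Request:
drive_tool(
  deltas=[
    [[0, 0, 1.5, 0, 0, 0], [0, 0, 0, 0, 0, 0]],
  ],
)

```text
time: 16.97
position: [0.5824, 0.0116, 0.1386]
tool_rot: [0.783, 0.622, 0.002, 0.0]
ft_force: [-0.6, 2.9, 9.6]
grip_width: 0.0006
grip_force: 3.8
```

Request:
drive_tool(
  deltas=[
    [[0, 0, 1.5, 0, 0, 0], [0, 0, 0, 0, 0, 0]],
  ],
)

```text
time: 17.13
position: [0.5826, 0.0117, 0.1372]
tool_rot: [0.783, 0.622, 0.002, 0.0]
ft_force: [-0.8, 2.3, 8.6]
grip_width: 0.0003
grip_force: 4.0
```

Request:
drive_tool(
  deltas=[
    [[0, 0, 1.5, 0, 0, 0], [0, 0, 0, 0, 0, 0]],
  ],
)

```text
time: 17.3
position: [0.5827, 0.0118, 0.1358]
tool_rot: [0.783, 0.622, 0.002, 0.0]
ft_force: [-0.9, 3.4, 8.1]
grip_width: 0.0004
grip_force: 4.1
```

Request:
drive_tool(
  deltas=[
    [[0, 0, 1, 0, 0, 0], [0, 0, 0, 0, 0, 0]],
  ],
)

```text
time: 17.47
position: [0.5827, 0.012, 0.1349]
tool_rot: [0.783, 0.622, 0.002, 0.0]
ft_force: [-0.3, 2.7, 9.4]
grip_width: 0.0005
grip_force: 4.2
```

Request:
drive_tool(
  deltas=[
    [[0, 0, 1.5, 0, 0, 0], [0, 0, 0, 0, 0, 0]],
  ],
)

```text
time: 17.63
position: [0.5829, 0.012, 0.1333]
tool_rot: [0.783, 0.622, 0.002, 0.0]
ft_force: [-1.6, 3.3, 9.6]
grip_width: 0.0005
grip_force: 4.1
```

Request:
drive_tool(
  deltas=[
    [[0, 0, 1.5, 0, 0, 0], [0, 0, 0, 0, 0, 0]],
  ],
)

```text
time: 17.8
position: [0.5829, 0.0121, 0.1318]
tool_rot: [0.783, 0.622, 0.003, 0.0]
ft_force: [-0.1, 3.8, 9.0]
grip_width: -0.0001
grip_force: 4.0
```

Request:
drive_tool(
  deltas=[
    [[0, 0, 1, 0, 0, 0], [0, 0, 0, 0, 0, 0]],
  ],
)

```text
time: 17.97
position: [0.583, 0.0121, 0.1307]
tool_rot: [0.783, 0.622, 0.003, 0.0]
ft_force: [0.4, 4.3, 8.8]
grip_width: 0.0003
grip_force: 3.8
```

Request:
drive_tool(
  deltas=[
    [[0, 0, 1, 0, 0, 0], [0, 0, 0, 0, 0, 0]],
  ],
)

```text
time: 18.13
position: [0.583, 0.0121, 0.1296]
tool_rot: [0.783, 0.622, 0.003, 0.001]
ft_force: [0.2, 2.8, 7.8]
grip_width: 0.0004
grip_force: 3.5
```

Request:
drive_tool(
  deltas=[
    [[0, 0, 1, 0, 0, 0], [0, 0, 0, 0, 0, 0]],
  ],
)

```text
time: 18.3
position: [0.5829, 0.012, 0.1284]
tool_rot: [0.783, 0.622, 0.003, 0.001]
ft_force: [0.6, 3.8, 6.3]
grip_width: 0.0003
grip_force: 3.0
```

Request:
drive_tool(
  deltas=[
    [[0, 0, 1, 0, 0, 0], [0, 0, 0, 0, 0, 0]],
  ],
)

```text
time: 18.47
position: [0.5828, 0.0117, 0.1271]
tool_rot: [0.783, 0.622, 0.002, 0.001]
ft_force: [0.9, 2.6, 3.8]
grip_width: 0.0007
grip_force: 2.2
```

Request:
drive_tool(
  deltas=[
    [[0, 0, 1, 0, 0, 0], [0, 0, 0, 0, 0, 0]],
  ],
)

```text
time: 18.63
position: [0.5818, 0.0109, 0.1253]
tool_rot: [0.783, 0.622, 0.001, 0.0]
ft_force: [0.7, -0.4, 1.0]
grip_width: 0.0006
grip_force: 0.7
```

Request:
drive_tool(
  deltas=[
    [[0, 0, 0.8, 0, 0, 0], [0, 0, 0, 0, 0, 0]],
  ],
)

```text
time: 18.8
position: [0.5803, 0.0106, 0.1237]
tool_rot: [0.783, 0.622, -0.001, -0.001]
ft_force: [0.1, 0.8, 1.2]
grip_width: 0.0004
grip_force: 0.0
```

Request:
drive_tool(
  deltas=[
    [[0, 0, 0.8, 0, 0, 0], [0, 0, 0, 0, 0, 0]],
  ],
)

```text
time: 18.97
position: [0.5805, 0.0105, 0.1231]
tool_rot: [0.783, 0.622, -0.001, -0.001]
ft_force: [0.2, 0.5, 0.3]
grip_width: 0.0003
grip_force: 0.0
```

Request:
drive_tool(
  deltas=[
    [[0, 0, 0.5, 0, 0, 0], [0, 0, 0, 0, 0, 0]],
  ],
)

```text
time: 19.13
position: [0.5807, 0.0105, 0.1231]
tool_rot: [0.783, 0.622, -0.001, -0.0]
ft_force: [-0.8, -0.5, 2.3]
grip_width: 0.0003
grip_force: 0.9
```

Request:
drive_tool(
  deltas=[
    [[0, 0, -10, 0, 0, 0], [0, 0, -25, 0, 0, 0], [0, 0, -35, 0, 0, 0], [0, 0, -35, 0, 0, 0], [-20, -30, -20, 0, 0, 0], [-38, -30, 0, 0, 0, 0], [-38, -30, 0, 0, 0, 0], [-38, -30, 0, 0, 0, 0]],
  ],
)

```text
time: 19.8
position: [0.4489, -0.0808, 0.2494]
tool_rot: [0.782, 0.623, 0.001, 0.001]
ft_force: [0.5, -0.8, -0.4]
grip_width: 0.0005
grip_force: 0.0
```

Request:
drive_tool(
  deltas=[
    [[-25, -15, 0, 0, 0, 0], [-10, 0, 0, 0, 0, 0], [0, 0, 0, 0, 0, 0], [0, 0, 0, 0, 0, 0]],
  ],
)

```text
time: 20.13
position: [0.4285, -0.1116, 0.2488]
tool_rot: [0.783, 0.622, 0.001, 0.001]
ft_force: [0.5, -0.0, 0.5]
grip_width: 0.0006
grip_force: 0.0
```

```bash
python3 -c "
from h import *
import cv2
st();s=eyes.camera('scene')
cv2.imwrite('pics/g.png',cv2.resize(s['img'][140:340,180:440],(780,600),interpolation=2)[:,:,::-1])"
```

```text
t 20.13 box xy [ -72.3 -186.9] tipz 226.8 yaw err -0.0082 tilt [ 0.0024 -0.0005] F [ 0.45 -0.03  0.54] w 0.0006 q [-0.51  0.28  1.87  0.    1.   -0.28]
```

View pics/g.png

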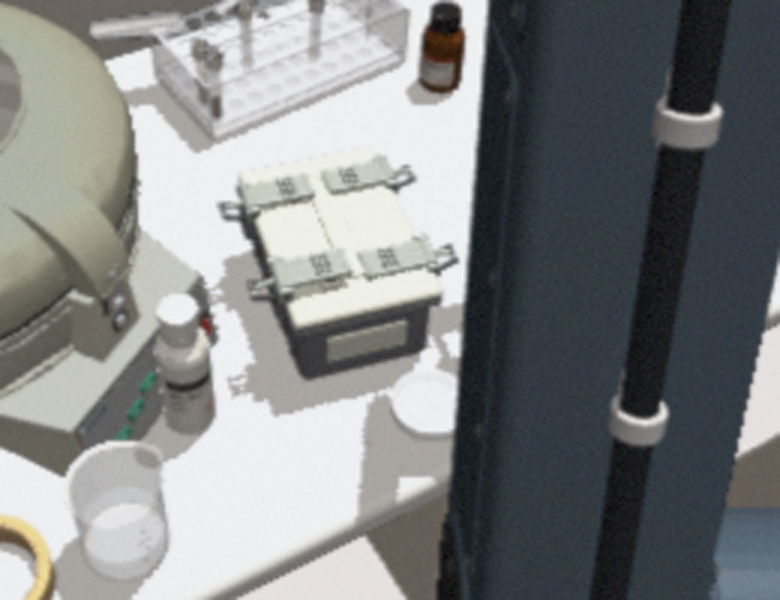

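All four clips lie flat over the lid, and the bystanders in view stand where they were.

```bash
python3 -c "
from rig import ticket
print(ticket.hand_in())"
```

```text
the job is handed in; nothing more can be done
None
```

All four clips are home, pressed in opposite-corner order (front-right, back-left, front-left, back-right), with no force reading above about 11 N; the bystanders in the last picture were undisturbed, and I handed the job in at about 20 s of the 58 s allowed.

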